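# Load the citrus press from its tipping cradle

## Robot

A 6-joint arm with a two-finger parallel gripper is mounted at the origin on the work surface. World frame = base frame: x ahead of the robot, y to its left, z up, the work surface at z = 0. Lengths are in m, angles in rad, forces in N, time in s.
With the tool pointing down it reaches from about 0.375 to 0.925 m from the base axis. Payload 5.7 kg.
Tool frame: the origin (TCP) lies at the very end of the fingers, on their centre line; the grasp point (between the pads) lies 19 mm behind it; z points along the fingers, y is the line along which they close (so a half turn about z gives the same grasp; the last joint's range is limited). The gripper opens to 88 mm and grips with 3 to 60 N. Pads are 20 mm wide; open, the fingers measure 115 mm over their backs; the gripper's body (75 mm by 178 mm) begins 61 mm behind the grasp point.
Start: joints at [1.184, 0.359, 1.51, -0, 1.272, -0.115], TCP at [0.161, 0.578, 0.223] pointing down, gripper open.
Joint ranges: [-2.97, 2.97], [-1.01, 2.36], [0.21, 2.38], [-0.96, 4.11], [0.2, 2.71], [-2.98, 2.98]. Speed limits (rad/s): [2.39, 2.39, 3.14, 3.14, 3.14, 3.14].

## Interface

Orientations are given as [roll, pitch, yaw] about the fixed x, y, z axes, in that order (R = Rz(yaw) Ry(pitch) Rx(roll)).
In Python, from bench import sense, camera, close_job gives the robot as it stands.
- The arm moves only by the tool arm_command, never from a script. Its argument "deltas" is a list of rows, each an object of numbers: "dx", "dy", "dz": the shift along the world's x, y, z normalised to -1 to 1, where 1 is 40 cm; "rx", "ry", "rz": the turn, a rotation vector about the world's x, y, z normalised to -1 to 1, where 1 is 2 pi rad; "claw": the finger opening in mm, from 0 to 87.8. A call has 1 to 12 rows; each row is the pose to reach, as a shift and turn from the pose commanded when the call began, turning the shorter way round; what a row does not reach only later rows make up. A row lasts 1/8 s, in which the tool goes at most 62.5 mm and 10.7 degrees, less where a joint would pass 70% of its speed; a pose out of reach is approached as far as the arm can. A call with a number of a shift or a turn outside -1 to 1 is refused whole. A call with a gripper value outside its range is refused whole. The fingers move at their own pace and stop on an object; the grip force is fixed at half the most. Time passes only in rows, so rows that repeat a pose let the fingers close. It gives the time, the measured TCP pose, the force, the opening and the grip force at its end, in the units of the state.
- sense(): the state, without advancing time (a new reading comes with each control period).
- camera(name): name is "scene" or "side" or "wrist"; returns a dict with "img" (384x512x3 uint8, blue, green, red), "depth" (384x512 float32, m along the optical axis (not along the pixel's ray), 0 where there is no reading), "fx", "fy", "cx", "cy" (pixels), "distortion" ([k1, k2, p1, p2, k3] as OpenCV has them; the pictures are not rectified), "origin" and "attitude" of the camera in the world; the wrist camera has in their place "hand_eye" (4x4, takes a point from camera to tool coordinates, whose origin is the TCP and whose axes are the flange's). Camera axes: x right, y down, z forward; pixel columns grow to the right and rows downward; lengths in m; the calibration is good to about 2 mm. A picture is of the moment at which its call begins: read the wrist's pose just before it.
- close_job(): hands the job in; it is judged then, once.
The state is a dict: "clock": time; "joints": joint angles; "joint_velocities": joint speeds; "joint_efforts": joint torques, N m; "ee_pos": TCP position; "orientation": TCP orientation; "force": force on the tool from outside, world axes, zero at the start; "moment": the same for the moment, N m; "opening": opening from 0.0 (shut) to 1.0 (fully open); "grip_force": force on a finger pad.
Only numpy, scipy, OpenCV 4.12 (cv2) and the standard library are available. Lean on these libraries where they do the work, as an engineer would, in place of code of your own. Each camera call takes 0.05 s, during which the arm holds its last target. There are 200 camera calls.

## Task

Load the citrus press: lift the loose cover plate off the two pins of its feed box and lay it flat on the cork mat, then tip the cradle over by its crank grip so that both clementines roll out of the clear canister into the box. Swing the cradle back upright against its stop, and put the cover back over both pins so that it lies flush on the box. Leave the moka pot, lemon dish, tamper and lighter where they stand.

Things in the scene. Friction and masses are not known exactly. Their poses are not given: they have to be found in the camera images.
- press: the citrus press, one fixed white appliance (mm). Origin on the counter under the centre of its open feed box, z up. Box outside 176 (x) by 140 (y), rim 85 high. A motor housing 100 high lies behind the box (x 89 to 189, y -65 to 65). On the -y side a pivot stand (two steel uprights at x = -66 and +66, 50 wide in y, 203 high) carries the cradle
- seat (a point): centre of the box opening at rim height (press x 0, y 0, z 85 mm); the seated cover's origin lies here. Opening 116 (x) by 128 (y), inner floor 65 mm below. Two steel pins, 8 mm diameter, 16 mm tall with tapered tips, stand on the rim at x = -74 and +74 mm, y = 0
- cover: loose aluminium cover plate, 176 (x) by 140 (y) by 6 mm, 0.17 to 0.35 kg, origin at the centre of its underside; two 12 mm through holes at x = -74 and +74 mm, y = 0, for the pins (2 mm play). On top a wooden rib to grasp: 16 mm thick (x), 90 mm long (y), centred, its top 46 mm above the origin. It starts seated, axes along those of the press; a half turn about z also fits
- cradle (a joint): angle of the cradle about its level pivot axis (parallel to press x), rad: 0 = canister upright against its stop, 1.95 = other stop, mouth down over the feed box. Grows as the canister's mouth and the crank grip swing towards press +y. Friction holds it wherever it is left; 3 to 5 N at the grip moves it. The clementines roll out before the second stop
- pivot (a point): point on the cradle's pivot axis midway between the uprights (press x 0, y -130, z 185 mm). The cradle holds a clear acrylic canister, 114 mm diameter, 90 mm tall, its bottom 30 mm below the pivot and its rim 60 mm above it at joint 0
- grip (a point): middle of the crank grip's free length, moves with the cradle: a round wooden bar, 16 mm diameter, parallel to press x, 80 mm long, 100 mm from the pivot axis, on the robot's side of the stand (127 mm towards press -x from the pivot). At joint 0 it leans 0.975 rad from vertical towards press -y, at 1.95 rad as much towards +y
- mat: fixed cork mat on the counter, 190 (x) by 170 (y) by 4 mm, origin under its centre; lay the cover on it within 60 mm of its centre
- clementine_a: loose clementine, 50 mm ball, 60 g, origin at its centre; starts in the canister
- clementine_b: the other clementine, the same
- lemon_dish: bystander: lemon-shaped yellow ceramic dish, 156 long, 124 wide, 38 high, origin under its centre (mm)
- moka_pot: bystander: six-cup aluminium moka pot, eight-sided, 220 high, 110 wide, handle to its +y; origin under its centre (mm)
- tamper: bystander: upright steel coffee tamper, 58 diameter, 90 high, origin under its centre (mm)
- lighter: bystander: rotary spark lighter lying flat, 200 long, 29 high, along its x; black handle with a press button on top, steel rod to +x; origin at the counter, mid-length (mm)

How it is judged:
By the outcome, as a careful person would: the job done as asked, in the order asked, and still so for the second after the job is handed in, with the robot touching nothing.
It also fails if it takes over 72 s, if anything falls off the work surface, if the arm or the gripper's body presses on something with over 40 N, if the wrist force passes 120 N, or if a joint passes its speed limit or range.

## Working session

There is one attempt and no reset: what is moved stays moved. The work goes in short steps, Python scripts to look and compute and a tool call to move; the robot and the scene stay as the last step left them, time stands still between calls to the robot, and variables do not carry over. Pictures are saved under pics/ and viewed, at most 10 in all, crops included, and the job is handed in when it is done.

Besides the shell and the picture viewer there is one more tool, called as name(argument=value, ...) on one line, values as JSON. arm_command: Moves the arm, as the interface text tells. Its arguments: {"type":"object","properties":{"deltas":{"type":"array","items":{"type":"object","properties":{"dx":{"type":"number","minimum":-1,"maximum":1},"dy":{"type":"number","minimum":-1,"maximum":1},"dz":{"type":"number","minimum":-1,"maximum":1},"rx":{"type":"number","minimum":-1,"maximum":1},"ry":{"type":"number","minimum":-1,"maximum":1},"rz":{"type":"number","minimum":-1,"maximum":1},"claw":{"type":"number"}}}}},"required":["deltas"]}

```bash
mkdir -p pics; ls
cat > h.py <<'E'
import numpy as np,cv2
from bench import sense,camera,close_job
from scipy.spatial.transform import Rotation as R
def pose(c,s=None):
    if 'hand_eye' in c:
        T=np.eye(4);T[:3,:3]=R.from_euler('xyz',s['orientation']).as_matrix();T[:3,3]=s['ee_pos'];return T@np.array(c['hand_eye'])
    T=np.eye(4);a=np.array(c['attitude']);T[:3,:3]=a if a.shape==(3,3) else R.from_euler('xyz',a).as_matrix();T[:3,3]=c['origin'];return T
def cloud(c,T):
    h,w=c['depth'].shape;K=np.array([[c['fx'],0,c['cx']],[0,c['fy'],c['cy']],[0,0,1.]])
    uv=np.stack(np.meshgrid(np.arange(w),np.arange(h)),-1).reshape(-1,1,2).astype(float)
    n=cv2.undistortPoints(uv,K,np.array(c['distortion'],float)).reshape(h,w,2)
    P=np.dstack([n,np.ones((h,w))])
    rays=P@T[:3,:3].T
    return rays*c['depth'][...,None]+T[:3,3],rays
E
python3 - <<'E'
from h import *
import pickle
s=sense();print(s)
ims=[]
for n in('scene','side','wrist'):
    c=camera(n);c['T']=pose(c,s);pickle.dump(c,open(n+'.pkl','wb'));ims.append(c['img']);print(n,{k:v for k,v in c.items() if k not in('img','depth')},(c['depth']>0).mean())
cv2.imwrite('pics/scene.png',ims[0]);cv2.imwrite('pics/side.png',ims[1]);cv2.imwrite('pics/wrist.png',ims[2])
E
```

```text
pics
{'clock': 0.0, 'joints': array([ 1.18389751e+00,  3.59521973e-01,  1.51146591e+00,  1.02210375e-06,
        1.27251956e+00, -1.15057153e-01]), 'joint_velocities': array([ 0.00231946, -0.00201607,  0.00063109, -0.00054316, -0.00056298,
        0.0011554 ]), 'joint_efforts': array([-6.44072043e-04, -5.15373909e+01, -2.70732093e+01,  6.77064364e-02,
        3.48113046e-02, -1.62839192e-04]), 'ee_pos': array([0.16081105, 0.57729739, 0.22178678]), 'orientation': array([-3.13969064e+00, -2.20794092e-04,  2.86975047e+00]), 'force': array([0.22220502, 0.40961202, 0.23118279]), 'moment': array([ 0.02202693, -0.02780677, -0.00740036]), 'grip_force': 0.0, 'opening': 0.9999829897561432}
scene {'fx': 475.0956163577835, 'fy': 475.0956163577835, 'cx': 248.82701200297234, 'cy': 185.06085879300315, 'distortion': array([-0.02913821,  0.        ,  0.        ,  0.        ,  0.        ]), 'origin': array([ 1.05316768, -0.72875866,  1.21153591]), 'attitude': array([-2.4729959 , -0.00588727,  0.6094864 ]), 'T': array([[ 0.81992792,  0.45218659, -0.35106337,  1.05316768],
       [ 0.5724365 , -0.641313
[... 875 characters left out ...]
rtion': array([0.00131595, 0.        , 0.        , 0.        , 0.        ]), 'hand_eye': array([[-7.77369233e-04, -9.58325472e-01, -2.85677589e-01,
         7.85315466e-02],
       [ 9.99999214e-01, -4.63970387e-04, -1.16471853e-03,
         2.79190795e-04],
       [ 9.83633498e-04, -2.85678270e-01,  9.58325080e-01,
        -1.62135508e-01],
       [ 0.00000000e+00,  0.00000000e+00,  0.00000000e+00,
         1.00000000e+00]]), 'T': array([[ 0.26925343,  0.9232158 ,  0.27418092,  0.0853556 ],
       [ 0.96306503, -0.25725699, -0.07952721,  0.59894   ],
       [-0.00288582,  0.28546704, -0.95838418,  0.3839388 ],
       [ 0.        ,  0.        ,  0.        ,  1.        ]])} 0.9012095133463541
```

View pics/scene.png

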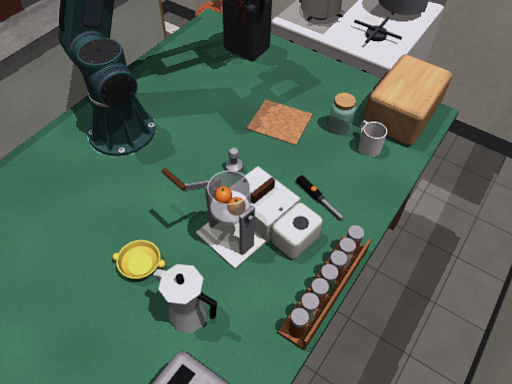

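View pics/side.png

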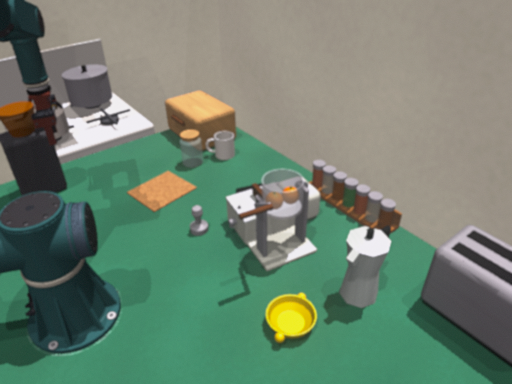

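The scene view shows the mat at (280,121), tamper (234,160), canister (228,200), cover rib (262,189), housing (297,230), crank grip (174,180) and lighter (320,198). The dish is at (138,260) and the moka pot at (183,300).

Run:
```python
from h import *
import pickle
C=[]
for n in('scene','side'):
    c=pickle.load(open(n+'.pkl','rb'));P,r=cloud(c,c['T']);img=c['img']
    hsv=cv2.cvtColor(img,cv2.COLOR_BGR2HSV);H,S,V=[hsv[...,i].astype(int) for i in range(3)]
    x,y,z=P[...,0],P[...,1],P[...,2]
    def rep(nm,m,rect=True):
        p=P[m]; 
        if len(p)<5: print(n,nm,'none');return
        print(n,nm,len(p),'med',np.median(p,0).round(4),'lo',np.percentile(p,3,0).round(3),'hi',np.percentile(p,97,0).round(3),
          [np.round(a,4) for a in cv2.minAreaRect(p[:,:2].astype(np.float32))])
    ws=(x>0.2)&(x<1)&(y>-.5)&(y<.5)
    brown=ws&((H<12)|(H>170))&(S>80)&(V<150)
    rep('rib',brown&(z>.10)&(z<.145)&(x>.4))
    rep('ribtop',brown&(z>.127)&(z<.137)&(x>.4))
    rep('grip',brown&(z>.17)&(z<.30))
    rep('mat',ws&(S>70)&(H<20)&(z<.012)&(z>-.003)&(y>0.05)&(V>100))
    white=(S<60)&(V>120)&ws
    rep('housing',white&(abs(z-.1)<.004))
    rep('cover',(S<60)&ws&(abs(z-.091)<.003))
    rep('orange',ws&(S>170)&(H>5)&(H<16)&(V>150)&(z>.16))
    rep('yellow',ws&(S>150)&(H>20)&(H<35)&(z<.06))
    rep('top203',(S<60)&ws&(abs(z-.205)<.006))
    rep('tall',ws&(z>.2)&(z<.23)&(y<-.05))
```

```text
scene rib 250 med [ 0.6082 -0.0129  0.1268] lo [ 0.595 -0.052  0.102] hi [0.62  0.029 0.134] [array([ 0.7726, -0.14  ]), array([0.2746, 0.4421]), np.float64(20.2884)]
scene ribtop 119 med [ 0.6057 -0.0076  0.1308] lo [ 0.593 -0.049  0.127] hi [0.617 0.03  0.135] [array([ 0.6472, -0.184 ]), array([0.0443, 0.4444]), np.float64(13.4624)]
scene grip 217 med [ 0.4789 -0.1916  0.2455] lo [ 0.41  -0.206  0.187] hi [ 0.633 -0.127  0.25 ] [array([ 0.5173, -0.1528]), array([0.2357, 0.0975]), np.float64(11.0446)]
scene mat 1703 med [0.4368 0.3621 0.0034] lo [ 0.343  0.282 -0.001] hi [0.526 0.447 0.009] [array([0.6361, 0.2803]), array([0.2451, 0.6861]), np.float64(66.6912)]
scene housing 1480 med [ 0.7803 -0.062   0.101 ] lo [ 0.661 -0.277  0.096] hi [0.91  0.05  0.104] [array([0.709 , 0.0626]), array([0.3612, 0.7953]), np.float64(20.9433)]
scene cover 1546 med [ 0.6519 -0.0069  0.0908] lo [ 0.53  -0.29   0.088] hi [0.901 0.098 0.094] [array([0.6778, 0.0154]), array([0.4626, 0.8462]), np.float64(15.8243)]
scene orange 179 med [ 0.568  -0.1379  0.2039] lo [ 0.544 -0.152  0.192] hi [ 0.607 -0.115 
[... 1563 characters left out ...]
loat64(11.2822)]
side orange 8 med [ 0.5942 -0.1304  0.2078] lo [ 0.591 -0.14   0.204] hi [ 0.611 -0.124  0.211] [array([ 0.6017, -0.1355]), array([0.0094, 0.0274]), np.float64(50.0889)]
side yellow 1819 med [ 0.4295 -0.3487  0.018 ] lo [ 0.361 -0.409  0.005] hi [ 0.478 -0.303  0.04 ] [array([ 0.4287, -0.3473]), array([0.1633, 0.1217]), np.float64(55.0696)]
side top203 351 med [ 0.5946 -0.1414  0.2039] lo [ 0.504 -0.404  0.199] hi [ 0.642 -0.079  0.211] [array([ 0.6134, -0.2362]), array([0.1504, 0.3364]), np.float64(25.5859)]
side tall 911 med [ 0.5839 -0.1414  0.2135] lo [ 0.494 -0.4    0.201] hi [ 0.635 -0.079  0.229] [array([ 0.6113, -0.2324]), array([0.1585, 0.3307]), np.float64(29.142)]
```

View pics/wrist.png

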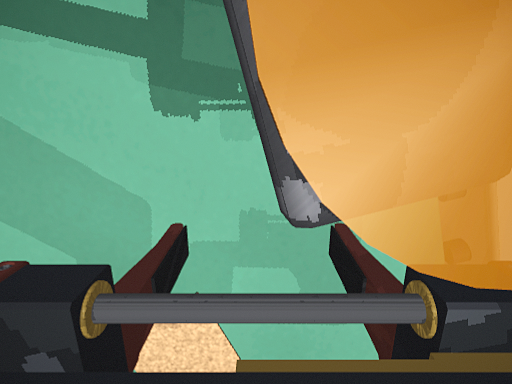

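The wrist camera sees mostly counter, with the grinder's orange hopper at the upper right (world -x, +y), so I leave towards +x, -y. Next I fit the press heading.

Run:
```python
from h import *
import pickle
def big(m):
    n,l,s,_=cv2.connectedComponentsWithStats(m.astype(np.uint8),connectivity=8)
    return l==1+np.argmax(s[1:,4])
for n in('scene','side'):
    c=pickle.load(open(n+'.pkl','rb'));P,r=cloud(c,c['T']);img=c['img']
    hsv=cv2.cvtColor(img,cv2.COLOR_BGR2HSV);H,S,V=[hsv[...,i].astype(int) for i in range(3)]
    x,y,z=P[...,0],P[...,1],P[...,2]
    ws=(x>0.2)&(x<1)&(y>-.5)&(y<.6)
    brown=ws&((H<12)|(H>170))&(S>80)&(V<150)
    def rep(nm,m):
        m=big(m);p=P[m][:,:2]
        v,u=np.nonzero(m)
        w,U=np.linalg.eigh(np.cov(p.T));t=(p-p.mean(0))@U
        mid=p.mean(0)+U@((np.percentile(t,1,0)+np.percentile(t,99,0))/2)
        rect=cv2.minAreaRect(p.astype(np.float32))
        print(n,nm,len(p),'uv',u.mean().round(),v.mean().round(),'mid',mid.round(4),'z',np.median(z[m]).round(4),'ang',np.rad2deg(np.arctan2(U[1,1],U[0,1])).round(1),'ext',np.ptp(t,axis=0).round(3),'rect',np.round(rect[0],4),np.round(rect[1],3),round(rect[2],1))
    rep('ribtop',brown&(z>.127)&(z<.137)&(x>.5)&(y>-.1))
    rep('grip',brown&(z>.2)&(z<.26)&(x<.5))
    rep('mat',ws&(S>70)&(H<20)&(z<.012)&(z>-.003)&(y>0.2)&(V>100)&(x<.6))
    rep('housing',ws&(S<60)&(V>100)&(abs(z-.1)<.004)&(x>.67)&(x<.85)&(y>-.1)&(y<.15))
    rep('cover',(S<70)&ws&(abs(z-.091)<.004)&(x>.5)&(x<.72)&(y>-.12)&(y<.15))
    rep('tamper',ws&(S<70)&(z>.05)&(z<.1)&(x>.4)&(x<.55)&(y>0.05)&(y<.25))
    rep('moka',ws&(S<70)&(z>.1)&(z<.25)&(y<-.25)&(x>.4)&(x<.75))
    m=ws&(z>.012)&(z<.05)&(x>.6)&(x<.9)&(y>.08)&(y<.35)
    rep('lighter',m)
```

```text
scene ribtop 118 uv 262.0 187.0 mid [ 0.6055 -0.0086] z 0.1308 ang 78.7 ext [0.016 0.088] rect [ 0.6057 -0.0084] [0.088 0.016] 78.2
scene grip 133 uv 174.0 179.0 mid [ 0.4481 -0.1966] z 0.2476 ang 170.1 ext [0.014 0.087] rect [ 0.4466 -0.1963] [0.014 0.087] 80.5
scene mat 1699 uv 280.0 122.0 mid [0.434  0.3656] z 0.0034 ang -173.4 ext [0.186 0.198] rect [0.4332 0.3664] [0.193 0.183] 10.3
scene housing 704 uv 296.0 222.0 mid [ 0.7408 -0.0328] z 0.0991 ang 83.3 ext [0.092 0.121] rect [ 0.7423 -0.0335] [0.119 0.09 ] 79.2
scene cover 1016 uv 274.0 204.0 mid [ 0.6515 -0.0156] z 0.0905 ang 86.5 ext [0.109 0.151] rect [ 0.6452 -0.0144] [0.144 0.113] 81.2
scene tamper 104 uv 233.0 154.0 mid [0.4299 0.0861] z 0.0838 ang 62.7 ext [0.033 0.03 ] rect [0.431  0.0881] [0.029 0.033] 35.5
scene moka 1759 uv 182.0 287.0 mid [ 0.6432 -0.3969] z 0.1893 ang 179.9 ext [0.105 0.172] rect [ 0.6385 -0.3994] [0.101 0.152] 64.7
scene lighter 345 uv 315.0 193.0 mid [0.7269 0.1376] z 0.0211 ang 163.4 ext [0.03  0.199] rect [0.7266 0.1357] [0.028 0.198] 71.6
side ribtop 26 uv 257.0 188.0 mid [0.6035 0.0114] z 0.
[... 273 characters left out ...]
t [0.186 0.204] rect [0.4326 0.3677] [0.196 0.18 ] 11.4
side housing 74 uv 311.0 190.0 mid [ 0.7658 -0.0551] z 0.0992 ang 63.0 ext [0.028 0.087] rect [ 0.7661 -0.0543] [0.087 0.027] 63.6
side cover 449 uv 241.0 201.0 mid [0.5518 0.0338] z 0.0917 ang 53.6 ext [0.092 0.129] rect [0.5635 0.0262] [0.102 0.096] 79.8
side tamper 123 uv 197.0 212.0 mid [0.4262 0.0873] z 0.0809 ang 145.8 ext [0.032 0.031] rect [0.427  0.0876] [0.031 0.03 ] 41.8
side moka 1800 uv 367.0 250.0 mid [ 0.6358 -0.3963] z 0.1869 ang -176.1 ext [0.108 0.168] rect [ 0.6324 -0.3918] [0.149 0.103] 35.7
side lighter 78 uv 243.0 189.0 mid [0.6556 0.1635] z 0.0241 ang 163.9 ext [0.029 0.062] rect [0.6552 0.1625] [0.029 0.061] 67.4
```

arm_command(deltas=[{"dx": 0.1, "dy": -0.12, "dz": 0.03}, {"dx": 0.2, "dy": -0.24, "dz": 0.06}, {"dx": 0.3, "dy": -0.36, "dz": 0.08, "rz": -0.02}, {"dx": 0.4, "dy": -0.48, "dz": 0.08, "rz": -0.05}, {"dx": 0.5, "dy": -0.6, "dz": 0.08, "rz": -0.08}, {"dx": 0.6, "dy": -0.72, "dz": 0.08, "rz": -0.11}, {"dx": 0.7, "dy": -0.84, "dz": 0.08, "rz": -0.14}, {"dx": 0.8, "dy": -0.96, "dz": 0.08, "rz": -0.17}, {"dx": 0.9, "dy": -1.0, "dz": 0.08, "rz": -0.2}, {"dx": 1.0, "dy": -1.0, "dz": 0.08, "rz": -0.228}, {"dx": 1.0, "dy": -1.0, "dz": 0.08, "rz": -0.236}, {"dx": 1.0, "dy": -1.0, "dz": 0.08, "rz": -0.236}])

```text
$.deltas[0]: bad value
```

arm_command(deltas=[{"dx": 0.1, "dy": -0.12, "dz": 0.03, "rx": 0, "ry": 0, "rz": 0, "claw": 87}, {"dx": 0.2, "dy": -0.24, "dz": 0.06, "rx": 0, "ry": 0, "rz": 0, "claw": 87}, {"dx": 0.3, "dy": -0.36, "dz": 0.08, "rx": 0, "ry": 0, "rz": -0.02, "claw": 87}, {"dx": 0.4, "dy": -0.48, "dz": 0.08, "rx": 0, "ry": 0, "rz": -0.05, "claw": 87}, {"dx": 0.5, "dy": -0.6, "dz": 0.08, "rx": 0, "ry": 0, "rz": -0.08, "claw": 87}, {"dx": 0.6, "dy": -0.72, "dz": 0.08, "rx": 0, "ry": 0, "rz": -0.11, "claw": 87}, {"dx": 0.7, "dy": -0.84, "dz": 0.08, "rx": 0, "ry": 0, "rz": -0.14, "claw": 87}, {"dx": 0.8, "dy": -0.96, "dz": 0.08, "rx": 0, "ry": 0, "rz": -0.17, "claw": 87}, {"dx": 0.9, "dy": -1, "dz": 0.08, "rx": 0, "ry": 0, "rz": -0.2, "claw": 87}, {"dx": 1, "dy": -1, "dz": 0.08, "rx": 0, "ry": 0, "rz": -0.228, "claw": 87}, {"dx": 1, "dy": -1, "dz": 0.08, "rx": 0, "ry": 0, "rz": -0.236, "claw": 87}, {"dx": 1, "dy": -1, "dz": 0.08, "rx": 0, "ry": 0, "rz": -0.236, "claw": 87}])

```text
clock: 1.65
ee_pos: [0.561, 0.1777, 0.254]
orientation: [-3.14, 0.0, 1.387]
force: [-0.3, -0.2, -0.8]
opening: 0.993
grip_force: 0.0
```

arm_command(deltas=[{"dx": 0.04, "dy": -0.155, "dz": 0, "rx": 0, "ry": 0, "rz": 0, "claw": 70}, {"dx": 0.08, "dy": -0.31, "dz": 0, "rx": 0, "ry": 0, "rz": 0, "claw": 60}, {"dx": 0.11, "dy": -0.466, "dz": 0, "rx": 0, "ry": 0, "rz": 0, "claw": 60}, {"dx": 0.11, "dy": -0.466, "dz": -0.1, "rx": 0, "ry": 0, "rz": 0, "claw": 60}, {"dx": 0.11, "dy": -0.466, "dz": -0.1, "rx": 0, "ry": 0, "rz": 0, "claw": 60}])

```text
clock: 2.28
ee_pos: [0.6021, -0.0087, 0.212]
orientation: [-3.135, 0.0, 1.387]
force: [-0.6, -0.0, 0.9]
opening: 0.682
grip_force: 0.0
```

```bash
cat > w.py <<'E'
from h import *
def look(name):
    s=sense();c=camera('wrist');c['T']=pose(c,s);cv2.imwrite('pics/%s.png'%name,c['img']);P,r=cloud(c,c['T']);return s,c,P
def fit(nm,P,m):
    n,l,st,_=cv2.connectedComponentsWithStats(m.astype(np.uint8),connectivity=8)
    if n<2: print(nm,'none');return
    m=l==1+np.argmax(st[1:,4]);p=P[m];v,u=np.nonzero(m)
    r=cv2.minAreaRect(p[:,:2].astype(np.float32))
    print(nm,len(p),'uv',u.mean().round(),v.mean().round(),'c',np.round(r[0],4),'size',np.round(r[1],3),'ang',round(r[2],1),'z',np.median(p[:,2]).round(4))
def hsv(c):
    h=cv2.cvtColor(c['img'],cv2.COLOR_BGR2HSV).astype(int);return h[...,0],h[...,1],h[...,2]
E
python3 - <<'E'
from w import *
s,c,P=look('w1');H,S,V=hsv(c);print(s['ee_pos'],s['orientation'])
x,y,z=np.moveaxis(P,2,0)
fit('ribtop',P,((H<14)|(H>170))&(S>70)&(abs(z-.131)<.004))
fit('cover',P,(abs(z-.091)<.004)&(S<80))
fit('rim/any85',P,(abs(z-.107)<.003)&(S<80))
fit('housing',P,(abs(z-.100)<.003)&(S<80))
E
```

```text
[ 0.60207211 -0.00869146  0.21196066] [-3.13467946e+00  2.37557449e-04  1.38664377e+00]
ribtop 1550 uv 260.0 190.0 c [ 0.6042 -0.0039] size [0.089 0.015] ang 79.0 z 0.1309
cover 20116 uv 261.0 173.0 c [ 0.6041 -0.0046] size [0.141 0.177] ang 79.9 z 0.091
rim/any85 797 uv 415.0 186.0 c [ 0.7518 -0.0312] size [0.043 0.043] ang 9.7 z 0.1045
housing 6691 uv 397.0 180.0 c [ 0.7403 -0.0286] size [0.114 0.083] ang 80.1 z 0.0998
```

View pics/w1.png

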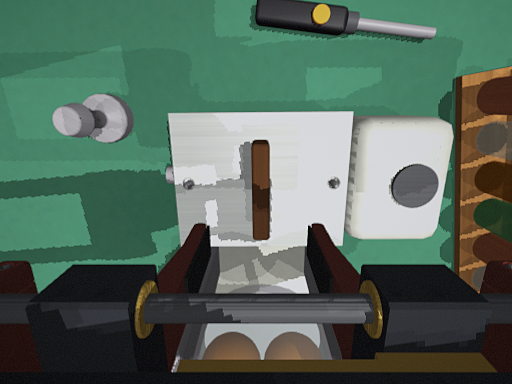

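The wrist view shows the rib at (260,190), pins at (188,183) and (334,183), and the fingers straddling it in x. The cover fits as 177 x 141 mm at z 91 mm, yaw about -10.2°. I descend and grasp.

arm_command(deltas=[{"dx": 0, "dy": 0.01, "dz": -0.1, "rx": 0, "ry": 0, "rz": 0.001, "claw": 50}, {"dx": 0, "dy": 0.01, "dz": -0.2, "rx": 0, "ry": 0, "rz": 0.001, "claw": 50}, {"dx": 0, "dy": 0.01, "dz": -0.25, "rx": 0, "ry": 0, "rz": 0.001, "claw": 50}, {"dx": 0, "dy": 0.01, "dz": -0.28, "rx": 0, "ry": 0, "rz": 0.001, "claw": 50}, {"dx": 0, "dy": 0.01, "dz": -0.28, "rx": 0, "ry": 0, "rz": 0.001, "claw": 50}, {"dx": 0, "dy": 0.01, "dz": -0.28, "rx": 0, "ry": 0, "rz": 0.001, "claw": 50}])

```text
clock: 3.08
ee_pos: [0.6061, -0.0042, 0.104]
orientation: [3.139, -0.0, 1.394]
force: [-0.4, -0.2, 0.6]
opening: 0.571
grip_force: 0.0
```

arm_command(deltas=[{"dx": 0, "dy": 0, "dz": 0, "rx": 0, "ry": 0, "rz": 0, "claw": 5}, {"dx": 0, "dy": 0, "dz": 0, "rx": 0, "ry": 0, "rz": 0, "claw": 5}, {"dx": 0, "dy": 0, "dz": 0, "rx": 0, "ry": 0, "rz": 0, "claw": 5}, {"dx": 0, "dy": 0, "dz": 0, "rx": 0, "ry": 0, "rz": 0, "claw": 5}, {"dx": 0, "dy": 0, "dz": 0, "rx": 0, "ry": 0, "rz": 0, "claw": 5}])

```text
clock: 3.7
ee_pos: [0.6049, -0.0045, 0.1027]
orientation: [-3.141, 0.0, 1.393]
force: [-1.2, -0.5, 2.5]
opening: 0.179
grip_force: 30.0
```

arm_command(deltas=[{"dx": 0, "dy": 0, "dz": 0.03, "rx": 0, "ry": 0, "rz": 0, "claw": 5}, {"dx": 0, "dy": 0, "dz": 0.07, "rx": 0, "ry": 0, "rz": 0, "claw": 5}, {"dx": 0, "dy": 0, "dz": 0.14, "rx": 0, "ry": 0, "rz": 0, "claw": 5}, {"dx": 0, "dy": 0.03, "dz": 0.21, "rx": 0, "ry": 0, "rz": 0, "claw": 5}, {"dx": -0.04, "dy": 0.12, "dz": 0.25, "rx": 0, "ry": 0, "rz": 0, "claw": 5}, {"dx": -0.1, "dy": 0.25, "dz": 0.25, "rx": 0, "ry": 0, "rz": 0.01, "claw": 5}, {"dx": -0.17, "dy": 0.38, "dz": 0.25, "rx": 0, "ry": 0, "rz": 0.02, "claw": 5}, {"dx": -0.24, "dy": 0.51, "dz": 0.25, "rx": 0, "ry": 0, "rz": 0.03, "claw": 5}, {"dx": -0.31, "dy": 0.64, "dz": 0.23, "rx": 0, "ry": 0, "rz": 0.04, "claw": 5}, {"dx": -0.37, "dy": 0.78, "dz": 0.18, "rx": 0, "ry": 0, "rz": 0.05, "claw": 5}, {"dx": -0.42, "dy": 0.88, "dz": 0.1, "rx": 0, "ry": 0, "rz": 0.0575, "claw": 5}, {"dx": -0.4285, "dy": 0.929, "dz": 0, "rx": 0, "ry": 0, "rz": 0.0575, "claw": 5}])

```text
clock: 5.2
ee_pos: [0.4331, 0.3702, 0.1037]
orientation: [3.139, -0.002, 1.758]
force: [0.6, 0.5, -3.1]
opening: 0.177
grip_force: 30.0
```

arm_command(deltas=[{"dx": 0, "dy": 0, "dz": -0.1, "rx": 0, "ry": 0, "rz": 0, "claw": 5}, {"dx": 0, "dy": 0, "dz": -0.17, "rx": 0, "ry": 0, "rz": 0, "claw": 5}, {"dx": 0, "dy": 0, "dz": -0.19, "rx": 0, "ry": 0, "rz": 0, "claw": 5}, {"dx": 0, "dy": 0, "dz": -0.198, "rx": 0, "ry": 0, "rz": 0, "claw": 5}, {"dx": 0, "dy": 0, "dz": -0.2, "rx": 0, "ry": 0, "rz": 0, "claw": 5}])

```text
clock: 5.82
ee_pos: [0.4347, 0.3677, 0.0238]
orientation: [3.14, -0.001, 1.754]
force: [-0.3, 0.2, -2.1]
opening: 0.18
grip_force: 30.0
```

arm_command(deltas=[{"dx": 0, "dy": 0, "dz": -0.004, "rx": 0, "ry": 0, "rz": 0, "claw": 5}, {"dx": 0, "dy": 0, "dz": -0.006, "rx": 0, "ry": 0, "rz": 0, "claw": 5}, {"dx": 0, "dy": 0, "dz": -0.006, "rx": 0, "ry": 0, "rz": 0, "claw": 5}])

```text
clock: 6.2
ee_pos: [0.4344, 0.3675, 0.0217]
orientation: [3.14, -0.001, 1.754]
force: [-0.6, -1.1, 6.6]
opening: 0.179
grip_force: 30.0
```

arm_command(deltas=[{"dx": 0, "dy": 0, "dz": 0, "rx": 0, "ry": 0, "rz": 0, "claw": 45}, {"dx": 0, "dy": 0, "dz": 0, "rx": 0, "ry": 0, "rz": 0, "claw": 45}, {"dx": 0, "dy": 0, "dz": 0.01, "rx": 0, "ry": 0, "rz": 0, "claw": 45}, {"dx": 0, "dy": 0, "dz": 0.1, "rx": 0, "ry": 0, "rz": 0, "claw": 45}, {"dx": 0, "dy": 0, "dz": 0.25, "rx": 0, "ry": 0, "rz": 0, "claw": 45}, {"dx": 0, "dy": -0.05, "dz": 0.4, "rx": 0, "ry": 0, "rz": 0.02, "claw": 45}, {"dx": 0, "dy": -0.18, "dz": 0.52, "rx": 0, "ry": 0, "rz": 0.045, "claw": 45}, {"dx": 0, "dy": -0.32, "dz": 0.62, "rx": 0, "ry": 0, "rz": 0.07, "claw": 45}, {"dx": 0, "dy": -0.46, "dz": 0.7, "rx": 0, "ry": 0, "rz": 0.095, "claw": 45}, {"dx": 0, "dy": -0.6, "dz": 0.77, "rx": 0, "ry": 0, "rz": 0.12, "claw": 45}, {"dx": 0, "dy": -0.75, "dz": 0.77, "rx": 0, "ry": 0, "rz": 0.145, "claw": 45}, {"dx": 0, "dy": -0.9, "dz": 0.77, "rx": 0, "ry": 0, "rz": 0.17, "claw": 45}])

```text
clock: 7.7
ee_pos: [0.4343, 0.028, 0.3289]
orientation: [3.141, 0.002, 2.807]
force: [1.1, 0.2, -0.5]
opening: 0.516
grip_force: 0.0
```

arm_command(deltas=[{"dx": 0, "dy": -0.15, "dz": 0, "rx": 0, "ry": 0, "rz": 0.0224, "claw": 45}, {"dx": 0.01, "dy": -0.3, "dz": 0, "rx": 0, "ry": 0, "rz": 0.0224, "claw": 45}, {"dx": 0.02, "dy": -0.44, "dz": 0, "rx": 0, "ry": 0, "rz": 0.0224, "claw": 45}, {"dx": 0.02, "dy": -0.498, "dz": 0, "rx": 0, "ry": 0, "rz": 0.0224, "claw": 45}, {"dx": 0.02, "dy": -0.498, "dz": 0, "rx": 0, "ry": 0, "rz": 0.0224, "claw": 45}])

```text
clock: 8.32
ee_pos: [0.442, -0.1708, 0.3276]
orientation: [-3.142, -0.0, 2.94]
force: [-0.4, -0.3, -0.7]
opening: 0.514
grip_force: 0.0
```

Run:
```python
from w import *
s,c,P=look('w2');H,S,V=hsv(c);print(s['ee_pos'],s['orientation'])
x,y,z=np.moveaxis(P,2,0)
fit('bar',P,((H<14)|(H>170))&(S>70)&(abs(z-.243)<.012)&(x<.52))
c=camera('side');T=pose(c);P,_=cloud(c,T);H,S,V=hsv(c);x,y,z=np.moveaxis(P,2,0)
fit('rib',P,((H<12)|(H>170))&(S>80)&(V<150)&(abs(z-.05)<.006)&(y>.2))
fit('coverTop',P,(S<80)&(abs(z-.010)<.004)&(y>.2)&(x<.6)&(x>.3))
```

```text
[ 0.44200165 -0.17079803  0.32760941] [-3.14151611e+00 -3.04235006e-04  2.93984150e+00]
bar 1440 uv 235.0 204.0 c [ 0.4447 -0.1928] size [0.015 0.087] ang 80.2 z 0.2479
rib 19 uv 162.0 181.0 c [0.4324 0.3517] size [0.01  0.057] ang 8.3 z 0.0518
coverTop 889 uv 161.0 190.0 c [0.4317 0.3735] size [0.182 0.158] ang 11.3 z 0.011
```

View pics/w2.png

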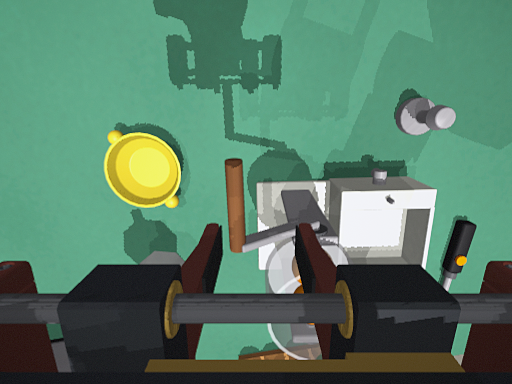

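The wrist view shows the bar at (235,204), between the fingers but left of their centre, and the box is open. The bar is at (0.4447, -0.1928) with its top at 0.248, which agrees with the press pose.

arm_command(deltas=[{"dx": 0.002, "dy": -0.053, "dz": 0, "rx": 0, "ry": 0, "rz": 0.0045, "claw": 45}, {"dx": 0.002, "dy": -0.053, "dz": 0, "rx": 0, "ry": 0, "rz": 0.0045, "claw": 45}, {"dx": 0.002, "dy": -0.053, "dz": 0, "rx": 0, "ry": 0, "rz": 0.0045, "claw": 45}])

```text
clock: 8.8
ee_pos: [0.4429, -0.1892, 0.3277]
orientation: [3.141, -0.0, 2.972]
force: [-0.1, 0.6, -0.3]
opening: 0.512
grip_force: 0.0
```

arm_command(deltas=[{"dx": 0.002, "dy": -0.007, "dz": -0.1, "rx": 0, "ry": 0, "rz": 0, "claw": 45}, {"dx": 0.002, "dy": -0.007, "dz": -0.2, "rx": 0, "ry": 0, "rz": 0, "claw": 45}, {"dx": 0.002, "dy": -0.007, "dz": -0.26, "rx": 0, "ry": 0, "rz": 0, "claw": 45}, {"dx": 0.002, "dy": -0.007, "dz": -0.26, "rx": 0, "ry": 0, "rz": 0, "claw": 45}, {"dx": 0.002, "dy": -0.007, "dz": -0.26, "rx": 0, "ry": 0, "rz": 0, "claw": 5}, {"dx": 0.002, "dy": -0.007, "dz": -0.26, "rx": 0, "ry": 0, "rz": 0, "claw": 5}, {"dx": 0.002, "dy": -0.007, "dz": -0.26, "rx": 0, "ry": 0, "rz": 0, "claw": 5}, {"dx": 0.002, "dy": -0.007, "dz": -0.26, "rx": 0, "ry": 0, "rz": 0, "claw": 5}])

```text
clock: 9.8
ee_pos: [0.4444, -0.1932, 0.2245]
orientation: [3.141, 0.001, 2.971]
force: [0.0, 2.9, 5.4]
opening: 0.17
grip_force: 30.0
```

Run:
```python
import numpy as np
ux=np.array([.9842,-.1771]);uy=np.array([.1771,.9842])
for t in np.linspace(0,1.95,14):
    a=t-.975; b=np.sin(a)+np.sin(.975); d=.1*b*uy; print(round(t,2),(d/.4).round(4),round((np.cos(a)-np.cos(.975))*.1/.4,4))
```

```text
0.0 [0. 0.] 0.0
0.15 [0.0041 0.0229] 0.0293
0.3 [0.009  0.0499] 0.0549
0.45 [0.0145 0.0803] 0.076
0.6 [0.0204 0.1135] 0.0923
0.75 [0.0268 0.1488] 0.1034
0.9 [0.0333 0.1852] 0.109
1.05 [0.04   0.2221] 0.109
1.2 [0.0465 0.2586] 0.1034
1.35 [0.0529 0.2938] 0.0923
1.5 [0.0588 0.327 ] 0.076
1.65 [0.0643 0.3574] 0.0549
1.8 [0.0692 0.3844] 0.0293
1.95 [0.0733 0.4073] 0.0
```

arm_command(deltas=[{"dx": 0.002, "dy": 0.0112, "dz": 0.015, "rx": 0, "ry": 0, "rz": 0, "claw": 5}, {"dx": 0.0041, "dy": 0.0229, "dz": 0.0293, "rx": 0, "ry": 0, "rz": 0, "claw": 5}, {"dx": 0.0065, "dy": 0.036, "dz": 0.0425, "rx": 0, "ry": 0, "rz": 0, "claw": 5}, {"dx": 0.009, "dy": 0.0499, "dz": 0.0549, "rx": 0, "ry": 0, "rz": 0, "claw": 5}, {"dx": 0.0145, "dy": 0.0803, "dz": 0.076, "rx": 0, "ry": 0, "rz": 0, "claw": 5}, {"dx": 0.0204, "dy": 0.1135, "dz": 0.0923, "rx": 0, "ry": 0, "rz": 0, "claw": 5}, {"dx": 0.0268, "dy": 0.1488, "dz": 0.1034, "rx": 0, "ry": 0, "rz": 0, "claw": 5}, {"dx": 0.0333, "dy": 0.1852, "dz": 0.109, "rx": 0, "ry": 0, "rz": 0, "claw": 5}])

```text
clock: 10.8
ee_pos: [0.458, -0.1216, 0.2699]
orientation: [-3.136, 0.004, 2.971]
force: [-0.6, -7.4, 4.5]
opening: 0.178
grip_force: 30.0
```

arm_command(deltas=[{"dx": 0.0067, "dy": 0.0369, "dz": 0, "rx": 0, "ry": 0, "rz": 0, "claw": 5}, {"dx": 0.01, "dy": 0.055, "dz": -0.0023, "rx": 0, "ry": 0, "rz": 0, "claw": 5}, {"dx": 0.0132, "dy": 0.0734, "dz": -0.0056, "rx": 0, "ry": 0, "rz": 0, "claw": 5}, {"dx": 0.0165, "dy": 0.0915, "dz": -0.0105, "rx": 0, "ry": 0, "rz": 0, "claw": 5}, {"dx": 0.0196, "dy": 0.1086, "dz": -0.0167, "rx": 0, "ry": 0, "rz": 0, "claw": 5}, {"dx": 0.0226, "dy": 0.1256, "dz": -0.0243, "rx": 0, "ry": 0, "rz": 0, "claw": 5}, {"dx": 0.0255, "dy": 0.1418, "dz": -0.033, "rx": 0, "ry": 0, "rz": 0, "claw": 5}, {"dx": 0.0284, "dy": 0.1573, "dz": -0.043, "rx": 0, "ry": 0, "rz": 0, "claw": 5}, {"dx": 0.031, "dy": 0.1722, "dz": -0.0541, "rx": 0, "ry": 0, "rz": 0, "claw": 5}, {"dx": 0.0336, "dy": 0.186, "dz": -0.0665, "rx": 0, "ry": 0, "rz": 0, "claw": 5}, {"dx": 0.0359, "dy": 0.1992, "dz": -0.0797, "rx": 0, "ry": 0, "rz": 0, "claw": 5}, {"dx": 0.039, "dy": 0.216, "dz": -0.102, "rx": 0, "ry": 0, "rz": 0, "claw": 5}])

```text
clock: 12.3
ee_pos: [0.474, -0.0339, 0.2278]
orientation: [-3.139, 0.003, 2.971]
force: [0.7, -4.7, 4.4]
opening: 0.174
grip_force: 30.0
```

arm_command(deltas=[{"dx": 0, "dy": 0, "dz": 0, "rx": 0, "ry": 0, "rz": 0, "claw": 5}, {"dx": 0, "dy": 0, "dz": 0, "rx": 0, "ry": 0, "rz": 0, "claw": 5}, {"dx": 0, "dy": 0, "dz": 0, "rx": 0, "ry": 0, "rz": 0, "claw": 5}, {"dx": 0, "dy": 0, "dz": 0, "rx": 0, "ry": 0, "rz": 0, "claw": 5}])

```text
clock: 12.8
ee_pos: [0.4741, -0.0331, 0.2268]
orientation: [-3.141, 0.003, 2.971]
force: [4.6, -3.6, -2.6]
opening: 0.172
grip_force: 30.0
```

Run:
```python
from w import *
a=camera('scene')['img'];b=camera('side')['img']
a=cv2.resize(a[130:270,150:350],None,fx=2,fy=2);b=cv2.resize(b[130:270,180:380],None,fx=2,fy=2)
cv2.imwrite('pics/t1.png',np.hstack([a,b]))
```

```text
(no output)
```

View pics/t1.png

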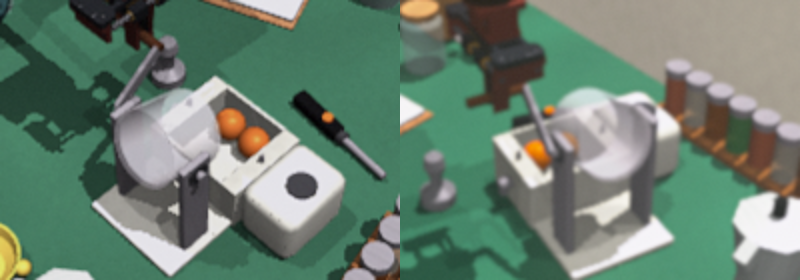

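The picture shows both clementines in the box, left half at (230,122) and (254,142), and the canister tipped over it, empty. I swing the cradle back.

arm_command(deltas=[{"dx": -0.003, "dy": -0.017, "dz": 0.0223, "rx": 0, "ry": 0, "rz": 0, "claw": 5}, {"dx": -0.008, "dy": -0.0438, "dz": 0.0479, "rx": 0, "ry": 0, "rz": 0, "claw": 5}, {"dx": -0.0135, "dy": -0.0742, "dz": 0.069, "rx": 0, "ry": 0, "rz": 0, "claw": 5}, {"dx": -0.0194, "dy": -0.1074, "dz": 0.0853, "rx": 0, "ry": 0, "rz": 0, "claw": 5}, {"dx": -0.0258, "dy": -0.1426, "dz": 0.0964, "rx": 0, "ry": 0, "rz": 0, "claw": 5}, {"dx": -0.0323, "dy": -0.179, "dz": 0.102, "rx": 0, "ry": 0, "rz": 0, "claw": 5}, {"dx": -0.039, "dy": -0.216, "dz": 0.102, "rx": 0, "ry": 0, "rz": 0, "claw": 5}, {"dx": -0.0455, "dy": -0.2524, "dz": 0.0964, "rx": 0, "ry": 0, "rz": 0, "claw": 5}, {"dx": -0.0519, "dy": -0.2877, "dz": 0.0853, "rx": 0, "ry": 0, "rz": 0, "claw": 5}, {"dx": -0.0578, "dy": -0.3209, "dz": 0.069, "rx": 0, "ry": 0, "rz": 0, "claw": 5}, {"dx": -0.0633, "dy": -0.3513, "dz": 0.0479, "rx": 0, "ry": 0, "rz": 0, "claw": 5}, {"dx": -0.0682, "dy": -0.3783, "dz": 0.0223, "rx": 0, "ry": 0, "rz": 0, "claw": 5}])

```text
clock: 14.4
ee_pos: [0.4452, -0.1832, 0.235]
orientation: [3.139, -0.001, 2.971]
force: [0.9, 5.4, 4.5]
opening: 0.173
grip_force: 30.0
```

arm_command(deltas=[{"dx": -0.002, "dy": -0.012, "dz": -0.015, "rx": 0, "ry": 0, "rz": 0, "claw": 5}, {"dx": -0.0045, "dy": -0.0245, "dz": -0.032, "rx": 0, "ry": 0, "rz": 0, "claw": 5}, {"dx": -0.0045, "dy": -0.0245, "dz": -0.034, "rx": 0, "ry": 0, "rz": 0, "claw": 5}, {"dx": -0.0045, "dy": -0.0245, "dz": -0.034, "rx": 0, "ry": 0, "rz": 0, "claw": 5}])

```text
clock: 14.9
ee_pos: [0.4432, -0.1931, 0.2219]
orientation: [3.14, -0.001, 2.971]
force: [-0.9, 7.0, 8.4]
opening: 0.176
grip_force: 30.0
```

arm_command(deltas=[{"dx": -0.001, "dy": -0.005, "dz": -0.007, "rx": 0, "ry": 0, "rz": 0, "claw": 5}, {"dx": -0.001, "dy": -0.005, "dz": -0.007, "rx": 0, "ry": 0, "rz": 0, "claw": 5}])

```text
clock: 15.15
ee_pos: [0.4434, -0.1932, 0.2212]
orientation: [3.137, 0.0, 2.971]
force: [-4.0, 15.7, 28.1]
opening: 0.171
grip_force: 30.0
```

arm_command(deltas=[{"dx": 0, "dy": 0.004, "dz": 0.006, "rx": 0, "ry": 0, "rz": 0, "claw": 5}, {"dx": 0, "dy": 0.004, "dz": 0.006, "rx": 0, "ry": 0, "rz": 0, "claw": 45}, {"dx": 0, "dy": 0.004, "dz": 0.006, "rx": 0, "ry": 0, "rz": 0, "claw": 45}, {"dx": 0, "dy": 0.004, "dz": 0.006, "rx": 0, "ry": 0, "rz": 0, "claw": 45}, {"dx": 0, "dy": 0.004, "dz": 0.1, "rx": 0, "ry": 0, "rz": 0, "claw": 45}, {"dx": 0, "dy": 0.004, "dz": 0.22, "rx": 0, "ry": 0, "rz": 0, "claw": 45}, {"dx": 0, "dy": 0.06, "dz": 0.27, "rx": 0, "ry": 0, "rz": 0, "claw": 45}, {"dx": 0, "dy": 0.2, "dz": 0.27, "rx": 0, "ry": 0, "rz": -0.02, "claw": 45}, {"dx": 0, "dy": 0.35, "dz": 0.27, "rx": 0, "ry": 0, "rz": -0.045, "claw": 45}, {"dx": 0, "dy": 0.5, "dz": 0.27, "rx": 0, "ry": 0, "rz": -0.07, "claw": 45}, {"dx": 0, "dy": 0.65, "dz": 0.27, "rx": 0, "ry": 0, "rz": -0.095, "claw": 45}, {"dx": 0, "dy": 0.8, "dz": 0.25, "rx": 0, "ry": 0, "rz": -0.12, "claw": 45}])

```text
clock: 16.65
ee_pos: [0.4442, 0.1095, 0.3212]
orientation: [3.141, 0.001, 2.235]
force: [1.0, -0.1, 0.7]
opening: 0.511
grip_force: 0.0
```

Run:
```python
from w import *
c=camera('scene');T=pose(c);P,_=cloud(c,T);H,S,V=hsv(c);x,y,z=np.moveaxis(P,2,0)
fit('bar',P,((H<12)|(H>170))&(S>80)&(V<150)&(z>.2)&(z<.26)&(x<.5)&(y<-.1)&(y>-.25))
cv2.imwrite('pics/t2.png',cv2.resize(c['img'][60:300,130:400],None,fx=2,fy=2))
```

```text
bar 133 uv 174.0 179.0 c [ 0.4488 -0.1954] size [0.014 0.086] ang 79.8 z 0.2473
```

View pics/t2.png

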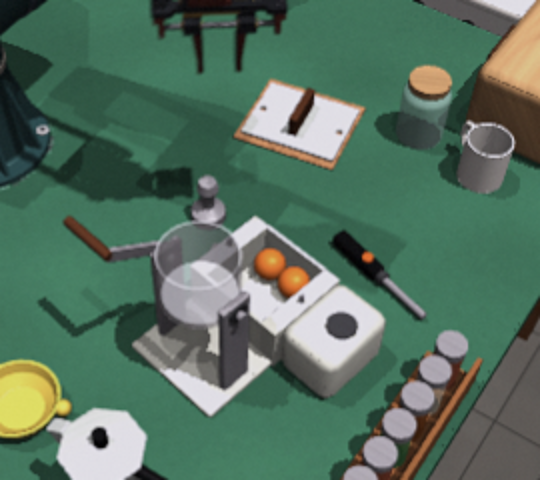

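The picture shows an empty upright canister, with the bar at the same pixels as at the start. Both clementines are in the box at (270,263) and (293,281), and the cover lies flat on the mat at (303,120). I go back for the cover.

arm_command(deltas=[{"dx": 0, "dy": 0.15, "dz": -0.1, "rx": 0, "ry": 0, "rz": -0.025, "claw": 45}, {"dx": -0.01, "dy": 0.3, "dz": -0.2, "rx": 0, "ry": 0, "rz": -0.05, "claw": 45}, {"dx": -0.02, "dy": 0.45, "dz": -0.3, "rx": 0, "ry": 0, "rz": -0.0737, "claw": 45}, {"dx": -0.024, "dy": 0.605, "dz": -0.4, "rx": 0, "ry": 0, "rz": -0.0737, "claw": 45}, {"dx": -0.024, "dy": 0.605, "dz": -0.5, "rx": 0, "ry": 0, "rz": -0.0737, "claw": 45}, {"dx": -0.024, "dy": 0.605, "dz": -0.5, "rx": 0, "ry": 0, "rz": -0.0737, "claw": 45}, {"dx": -0.024, "dy": 0.605, "dz": -0.5, "rx": 0, "ry": 0, "rz": -0.0737, "claw": 45}])

```text
clock: 17.58
ee_pos: [0.4344, 0.3492, 0.1209]
orientation: [-3.14, 0.001, 1.778]
force: [-0.3, -0.0, 0.5]
opening: 0.517
grip_force: 0.0
```

arm_command(deltas=[{"dx": 0, "dy": 0.046, "dz": 0, "rx": 0, "ry": 0, "rz": -0.0038, "claw": 45}, {"dx": 0, "dy": 0.046, "dz": -0.1, "rx": 0, "ry": 0, "rz": -0.0038, "claw": 45}, {"dx": 0, "dy": 0.046, "dz": -0.18, "rx": 0, "ry": 0, "rz": -0.0038, "claw": 45}, {"dx": 0, "dy": 0.046, "dz": -0.23, "rx": 0, "ry": 0, "rz": -0.0038, "claw": 45}, {"dx": 0, "dy": 0.046, "dz": -0.245, "rx": 0, "ry": 0, "rz": -0.0038, "claw": 45}, {"dx": 0, "dy": 0.046, "dz": -0.245, "rx": 0, "ry": 0, "rz": -0.0038, "claw": 45}, {"dx": 0, "dy": 0.046, "dz": -0.245, "rx": 0, "ry": 0, "rz": -0.0038, "claw": 45}])

```text
clock: 18.45
ee_pos: [0.4355, 0.3687, 0.0244]
orientation: [3.139, -0.001, 1.753]
force: [-0.2, 0.7, 0.6]
opening: 0.509
grip_force: 0.0
```

arm_command(deltas=[{"dx": -0.002, "dy": -0.003, "dz": -0.005, "rx": 0, "ry": 0, "rz": 0, "claw": 45}, {"dx": -0.002, "dy": -0.003, "dz": -0.005, "rx": 0, "ry": 0, "rz": 0, "claw": 5}, {"dx": -0.002, "dy": -0.003, "dz": -0.005, "rx": 0, "ry": 0, "rz": 0, "claw": 5}, {"dx": -0.002, "dy": -0.003, "dz": -0.005, "rx": 0, "ry": 0, "rz": 0, "claw": 5}, {"dx": -0.002, "dy": -0.003, "dz": -0.005, "rx": 0, "ry": 0, "rz": 0, "claw": 5}, {"dx": -0.002, "dy": -0.003, "dz": -0.005, "rx": 0, "ry": 0, "rz": 0, "claw": 5}])

```text
clock: 19.2
ee_pos: [0.4336, 0.3673, 0.0208]
orientation: [3.141, -0.0, 1.753]
force: [1.1, 0.6, -0.5]
opening: 0.176
grip_force: 30.0
```

arm_command(deltas=[{"dx": 0, "dy": 0, "dz": 0.05, "rx": 0, "ry": 0, "rz": 0, "claw": 5}, {"dx": 0, "dy": 0, "dz": 0.15, "rx": 0, "ry": 0, "rz": 0, "claw": 5}, {"dx": 0, "dy": -0.02, "dz": 0.28, "rx": 0, "ry": 0, "rz": 0, "claw": 5}, {"dx": 0.01, "dy": -0.08, "dz": 0.4, "rx": 0, "ry": 0, "rz": -0.01, "claw": 5}, {"dx": 0.06, "dy": -0.2, "dz": 0.455, "rx": 0, "ry": 0, "rz": -0.02, "claw": 5}, {"dx": 0.13, "dy": -0.33, "dz": 0.455, "rx": 0, "ry": 0, "rz": -0.03, "claw": 5}, {"dx": 0.2, "dy": -0.46, "dz": 0.455, "rx": 0, "ry": 0, "rz": -0.04, "claw": 5}, {"dx": 0.28, "dy": -0.6, "dz": 0.455, "rx": 0, "ry": 0, "rz": -0.05, "claw": 5}, {"dx": 0.35, "dy": -0.74, "dz": 0.455, "rx": 0, "ry": 0, "rz": -0.0573, "claw": 5}, {"dx": 0.41, "dy": -0.87, "dz": 0.455, "rx": 0, "ry": 0, "rz": -0.0573, "claw": 5}, {"dx": 0.428, "dy": -0.92, "dz": 0.42, "rx": 0, "ry": 0, "rz": -0.0573, "claw": 5}, {"dx": 0.428, "dy": -0.9295, "dz": 0.38, "rx": 0, "ry": 0, "rz": -0.0573, "claw": 5}])

```text
clock: 20.7
ee_pos: [0.6043, -0.0054, 0.1715]
orientation: [-3.14, -0.0, 1.391]
force: [-0.3, 0.8, -3.4]
opening: 0.18
grip_force: 30.0
```

arm_command(deltas=[{"dx": 0, "dy": 0, "dz": -0.05, "rx": 0, "ry": 0, "rz": 0, "claw": 5}, {"dx": 0, "dy": 0, "dz": -0.08, "rx": 0, "ry": 0, "rz": 0, "claw": 5}, {"dx": 0, "dy": 0, "dz": -0.08, "rx": 0, "ry": 0, "rz": 0, "claw": 5}, {"dx": 0, "dy": 0, "dz": -0.08, "rx": 0, "ry": 0, "rz": 0, "claw": 5}])

```text
clock: 21.2
ee_pos: [0.6048, -0.0039, 0.1413]
orientation: [3.141, -0.0, 1.394]
force: [-0.1, -0.6, -2.4]
opening: 0.181
grip_force: 30.0
```

Run:
```python
from w import *
s,c,P=look('w3');H,S,V=hsv(c);print(s['ee_pos'],s['orientation'])
z=P[...,2]
fit('cover',P,(abs(z-.130)<.008)&(S<90))
fit('housing',P,(abs(z-.100)<.003)&(S<80))
cv2.imwrite('pics/w3c.png',cv2.resize(c['img'][60:270,120:470],None,fx=2,fy=2))
```

```text
[ 0.60484612 -0.0038585   0.14126692] [ 3.14118656e+00 -1.81982553e-04  1.39416942e+00]
cover 34713 uv 258.0 187.0 c [0.6075 0.0118] size [0.108 0.177] ang 79.8 z 0.1305
housing 9887 uv 439.0 207.0 c [ 0.7438 -0.0298] size [0.112 0.076] ang 79.7 z 0.0999
```

View pics/w3c.png

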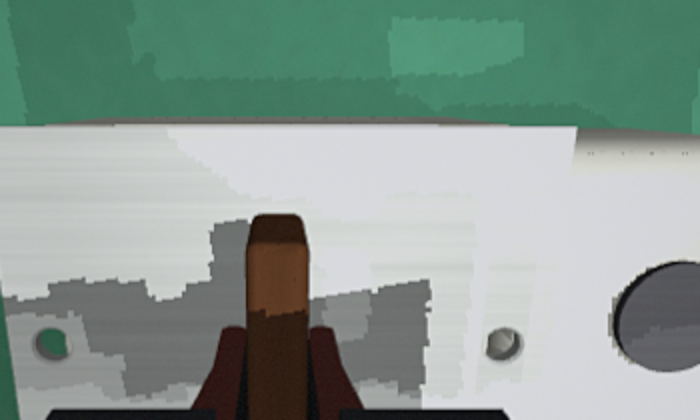

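The cover's yaw matches the housing (79.8° against 79.7°), and the pin shows through the right hole at (505,345). I lower it.

arm_command(deltas=[{"dx": 0, "dy": -0.001, "dz": -0.03, "rx": 0, "ry": 0, "rz": 0, "claw": 5}, {"dx": 0, "dy": -0.001, "dz": -0.05, "rx": 0, "ry": 0, "rz": 0, "claw": 5}, {"dx": 0, "dy": -0.001, "dz": -0.065, "rx": 0, "ry": 0, "rz": 0, "claw": 5}, {"dx": 0, "dy": -0.001, "dz": -0.078, "rx": 0, "ry": 0, "rz": 0, "claw": 5}, {"dx": 0, "dy": -0.001, "dz": -0.085, "rx": 0, "ry": 0, "rz": 0, "claw": 5}, {"dx": 0, "dy": -0.001, "dz": -0.085, "rx": 0, "ry": 0, "rz": 0, "claw": 5}])

```text
clock: 22.0
ee_pos: [0.6046, -0.005, 0.1066]
orientation: [-3.141, -0.0, 1.393]
force: [-0.4, -0.3, -2.6]
opening: 0.179
grip_force: 30.0
```

arm_command(deltas=[{"dx": 0, "dy": 0, "dz": -0.006, "rx": 0, "ry": 0, "rz": 0, "claw": 5}, {"dx": 0, "dy": 0, "dz": -0.01, "rx": 0, "ry": 0, "rz": 0, "claw": 5}, {"dx": 0, "dy": 0, "dz": -0.0125, "rx": 0, "ry": 0, "rz": 0, "claw": 5}, {"dx": 0, "dy": 0, "dz": -0.0125, "rx": 0, "ry": 0, "rz": 0, "claw": 5}])

```text
clock: 22.5
ee_pos: [0.6048, -0.005, 0.1019]
orientation: [3.142, -0.0, 1.393]
force: [1.3, -0.8, -3.0]
opening: 0.18
grip_force: 30.0
```

arm_command(deltas=[{"dx": 0, "dy": 0, "dz": -0.002, "rx": 0, "ry": 0, "rz": 0, "claw": 5}, {"dx": 0, "dy": 0, "dz": -0.004, "rx": 0, "ry": 0, "rz": 0, "claw": 5}, {"dx": 0, "dy": 0, "dz": -0.004, "rx": 0, "ry": 0, "rz": 0, "claw": 5}])

```text
clock: 22.88
ee_pos: [0.6048, -0.005, 0.1018]
orientation: [3.141, 0.0, 1.393]
force: [-4.0, 0.0, 10.5]
opening: 0.179
grip_force: 30.0
```

Seated with a contact force of 10 N. I release and rise.

arm_command(deltas=[{"dx": 0, "dy": 0, "dz": 0.002, "rx": 0, "ry": 0, "rz": 0, "claw": 50}, {"dx": 0, "dy": 0, "dz": 0.002, "rx": 0, "ry": 0, "rz": 0, "claw": 50}, {"dx": 0, "dy": 0, "dz": 0.002, "rx": 0, "ry": 0, "rz": 0, "claw": 50}, {"dx": 0, "dy": 0, "dz": 0.05, "rx": 0, "ry": 0, "rz": 0, "claw": 50}, {"dx": 0, "dy": 0, "dz": 0.15, "rx": 0, "ry": 0, "rz": 0, "claw": 50}, {"dx": 0, "dy": 0.05, "dz": 0.3, "rx": 0, "ry": 0, "rz": 0, "claw": 50}, {"dx": 0, "dy": 0.12, "dz": 0.35, "rx": 0, "ry": 0, "rz": 0, "claw": 50}, {"dx": 0, "dy": 0.12, "dz": 0.35, "rx": 0, "ry": 0, "rz": 0, "claw": 50}])

```text
clock: 23.88
ee_pos: [0.606, 0.0444, 0.2424]
orientation: [3.137, -0.001, 1.395]
force: [-0.3, -0.4, 0.1]
opening: 0.571
grip_force: 0.0
```

Run:
```python
from w import *
s,c,P=look('w4');H,S,V=hsv(c);z=P[...,2];print(s['force'])
m=(abs(z-.091)<.006)&(S<80)
fit('cover',P,m)
n,l,st,_=cv2.connectedComponentsWithStats(m.astype(np.uint8));p=P[l==1+np.argmax(st[1:,4])]
A=np.c_[p[:,:2]-[.605,-.005],np.ones(len(p))];print('tilt, height',np.linalg.lstsq(A,p[:,2],rcond=None)[0].round(4))
fit('ribtop',P,((H<14)|(H>170))&(S>70)&(abs(z-.131)<.006))
b=camera('scene');P,_=cloud(b,pose(b));H,S,V=hsv(b);x,y,z=np.moveaxis(P,2,0)
fit('bar',P,((H<12)|(H>170))&(S>80)&(V<150)&(z>.2)&(z<.26)&(x<.5)&(y<-.1)&(y>-.25))
cv2.imwrite('pics/end.png',np.hstack([c['img'][:,:500],b['img'][:,130:430]]))
```

```text
[-0.31568613 -0.38235827  0.06988939]
cover 14970 uv 279.0 206.0 c [ 0.6519 -0.0129] size [0.14  0.272] ang 79.9 z 0.0911
tilt, height [ 0.0082 -0.0045  0.0912]
ribtop 1090 uv 264.0 232.0 c [ 0.6046 -0.0038] size [0.089 0.014] ang 79.9 z 0.1309
bar 134 uv 174.0 179.0 c [ 0.4466 -0.1961] size [0.015 0.087] ang 79.5 z 0.2471
```

View pics/end.png

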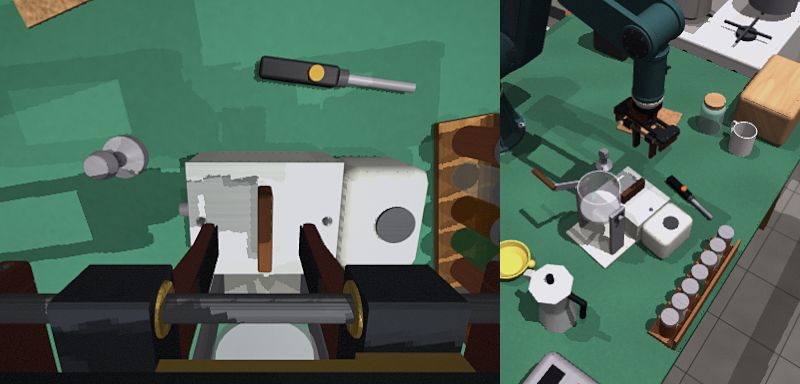

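The cover is seated: its top is at 91 mm, the pins show at (200,221) and (327,221), and the rib is back at its starting pose. The cradle is upright, the bystanders are in place and the gripper is clear of everything.

```bash
python3 -c "from bench import close_job; print(close_job())"
```

```text
the job is handed in; nothing more can be done
None
```

The job is done and handed in at about 24 s: both clementines are in the box, the cradle is upright against its stop, the cover is flush over both pins, and the moka pot, lemon dish, tamper and lighter were not moved.

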